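# Clamp the blue plate in the display stand to the click

## Task

Take the blue-rimmed plate out of the slotted rack and gently stand it upright on the display stand, between the sliding jaw and the back rest. Then turn the stand's black knob clockwise until its slip clutch clicks, so that the jaw holds the plate firmly; stop at that first click, let go, and leave everything else where it is.

Things in the scene. Friction and masses are not known exactly. Their poses are not given: they have to be found in the camera images.
- blue_plate_center (a point): Centre of the square porcelain plate with the blue rim (140 x 140 mm, 9 mm thick, about 0.3 kg) that stands upright in one of the two slots of the rack; blue along its top edge. z up, y along its thickness (the line through both faces), x along its width. Its lower edge is 70 mm below this point, its top edge 70 mm above; the top 100 mm stand free of the rack
- clay_plate_center (a point): Centre of the like plate with the terracotta rim, standing in the rack's other slot, 80 mm away; to be left alone
- rack: Fixed wooden plate rack, 120 mm (x) x 150 mm (y) x 60 mm high; origin at the centre of its underside. Its slot floor is 20 mm above the work surface; its two slots are 13 mm wide and 40 mm deep, at y = +40 and -40 mm, the plates' faces looking along its y axis
- stand: Fixed dark wooden display stand: base 120 mm (x) by 220 mm (y from -170 to +50), 20 mm thick, the plate stands on its top. Origin on the underside; x is along the plate's width. A light wooden jaw (90 mm wide, 12 mm thick, top 71 mm above the work surface) slides to the stand's +y; at the start it is wide open, its clamping face at y = -16 mm. Axes of stand and rest are parallel
- rest_face (a point): Back rest: dark wooden wall on the stand's base, 100 mm wide (x), 14 thick, top 90 mm above the work surface. The point is at the foot of its clamping face, mid width, 20 mm above the work surface; the wall lies on the +y side. The plate goes on the -y side, close to or touching the face, its middle level with this point along x. The gap to the jaw differs each time
- knob_grip (a point): Grip point of the black knob, on its vertical turning axis, 90 mm above the work surface. The grip bar is 42 mm long along this point's x, 12 mm thick along its y, and reaches from 20 mm below the point to 9 mm above; under it a flange of 42 mm diameter. Turned clockwise from above it closes the jaw: about 0.7 to 2.4 rad, so regrasp if needed; the jaw stays where it is left
- tin: Round maroon tin with lid, 94 mm diameter, 88 mm tall, origin under its centre; to be left alone
- dome: Clear acrylic cake dome, 150 mm diameter, 134 mm tall, origin under its centre; to be left alone
- scoop: Bamboo tea scoop, 165 mm long, lying flat; to be left alone
- gear_top (a point): Top of the gear housing (70 x 75 mm, 52 high). On it a brass collar (red mark) turns with the knob (white mark) against 0.2 N m of drag. Once the plate is squeezed the collar stops; at 0.37 N m the knob begins to slip on it, the torque sinks to 0.1 over 0.75 rad, then jumps back up: the click. Turn slowly: fast starts and stops hide it. At rest after a step all reads 0.2-0.3 lower; go by changes

How it is judged:
By the outcome, as a careful person would: the job done as asked, in the order asked, and still so for the second after the job is handed in, with the robot touching nothing.
It also fails if it takes over 72 s, if anything falls off the work surface, if the arm or the gripper's body presses on something with over 40 N, if the wrist force passes 120 N, or if a joint passes its speed limit or range.

## Robot

A 6-joint arm with a two-finger parallel gripper is mounted at the origin on the work surface. World frame = base frame: x ahead of the robot, y to its left, z up, the work surface at z = 0. Lengths are in m, angles in degrees, forces in N, time in s.
With the tool pointing down it reaches from about 0.375 to 0.9 m from the base axis. Payload 3.1 kg.
Tool frame: the origin (TCP) lies on the centre line of the jaws, within the pads' length; the fingertips stand 19 mm ahead of it and the grasp point (between the pads) is the TCP; z points along the fingers, y is the direction in which the jaws open and shut (so a half turn about z gives the same grasp; the last joint's range is limited). The gripper opens to 87 mm and grips with 3 to 60 N. Pads are 19 mm wide; open, the fingers measure 117 mm over their backs; the gripper's body (75 mm by 190 mm) begins 51 mm behind the grasp point.
Start: joints at [63.111, 30.224, 82.088, -0, 67.689, -10.227], TCP at [0.179, 0.599, 0.242] pointing down, gripper open.
Joint ranges: [-176.69, 176.69], [-43.24, 126.21], [12.49, 139.97], [-82, 262], [0, 151.66], [-163.58, 163.58]. Speed limits (degrees/s): [159.86, 159.86, 180, 180, 180, 180].

## Interface

Orientations are given as a 3x3 rotation matrix whose columns are the frame's x, y, z axes.
In Python, from rig import bot gives the robot as it stands.
- The arm moves only by the tool carry_out, never from a script. Its argument "targets" is a list of rows, each a list of 6 numbers: the shift along the tool's x, y, z each as a share of 200 mm, from -1 to 1, then the turn, a rotation vector about the tool's x, y, z each as a share of pi/2 rad, from -1 to 1. In form: [[dx, dy, dz, ax, ay, az], ...]. A call has 1 to 20 rows; each row is the pose to reach, as a shift and turn from the pose measured when the call began, along the tool's axes at that moment; what a row does not reach only later rows make up. A row lasts 1/8 s, in which the tool goes at most 62.5 mm and 10.7 degrees, less where a joint would pass 70% of its speed; a pose out of reach is approached as far as the arm can. A call with a number of a shift or a turn outside -1 to 1 is refused whole. A call with a gripper value outside its range is refused whole. "jaw" is the gripper's target within -1 to 1 (fully open at 1, half-way at 0, shut at -1), set as the call begins (left out, the last holds). The fingers move at their own pace and stop on an object; the grip force is fixed at half the most. Time passes only in rows, so rows that repeat a pose let the fingers close. It gives the time, the measured TCP pose, the force and the opening at its end, in the units of the state.
- bot.read_state(): the state, without advancing time (a new reading comes with each control period).
- bot.capture(name): name is "scene" or "top" or "wrist"; returns the picture (480x640x3 uint8, blue, green, red); there is no depth.
- bot.camera_info(name): a dict with "camera_matrix" (3x3 intrinsics, pixels), "view" (4x4, takes a point from world to camera coordinates); the wrist camera has in their place "mount" (4x4, takes a point from camera to tool coordinates, whose origin is the TCP and whose axes are the flange's). Camera axes: x right, y down, z forward; pixel columns grow to the right and rows downward; lengths in m; the calibration is good to about 2 mm. A picture is of the moment at which its call begins: read the wrist's pose just before it. camera_info takes no time and is no camera call.
- bot.hand_in(): hands the job in, once; it reports no verdict.
The state is a dict: "time_s": time; "joint_positions": joint angles; "qvel": joint speeds; "tau": joint torques, N m; "position": TCP position; "tcp_rot": TCP orientation; "force": force on the tool from outside, world axes, zero at the start; "moment": the same for the moment, N m; "opening": opening from 0.0 (shut) to 1.0 (fully open).
Only numpy, scipy, OpenCV 4.12 (cv2) and the standard library are available. Lean on these libraries where they do the work, as an engineer would, in place of code of your own. Each camera call takes 0.05 s, during which the arm holds its last target.

## Working session

There is one attempt and no reset: what is moved stays moved. The work goes in short steps, Python scripts to look and compute and a tool call to move; the robot and the scene stay as the last step left them, time stands still between calls to the robot, and variables do not carry over. Pictures are saved under pics/ and viewed, and the job is handed in when it is done.

Besides the shell and the picture viewer there is one more tool, called after "Request:" as name(argument=value, ...), one argument or row to a line, values as JSON. carry_out: Moves the arm, as the interface text tells. Shift numbers are shares of 200 mm and turn numbers shares of pi/2 rad, none past 1 either way. Its arguments: {"type":"object","properties":{"targets":{"type":"array"},"jaw":{"type":"number"}},"required":["targets"]}

```bash
ls; mkdir -p pics
python3 - <<'E'
from rig import bot
import cv2,numpy as np
np.set_printoptions(precision=4,suppress=True)
print(bot.read_state())
for n in ["scene","top","wrist"]:
    cv2.imwrite(f"pics/{n}0.png",bot.capture(n)); print(n,bot.camera_info(n))
E
```

```text
pics
{'time_s': 0.0, 'joint_positions': array([ 63.1099,  30.2779,  82.1572,  -0.001 ,  67.6871, -10.2253]), 'qvel': array([-0.0139,  0.0118, -0.0311, -0.0207,  0.022 ,  0.0562]), 'tau': array([ -0.0011, -44.0051, -17.6586,   0.0632,   0.0583,  -0.0002]), 'position': array([0.1789, 0.5981, 0.2406]), 'tcp_rot': array([[-0.958 ,  0.2868, -0.0009],
       [ 0.2868,  0.958 , -0.0019],
       [ 0.0004, -0.0021, -1.    ]]), 'force': array([-0.1408, -0.034 ,  0.1924]), 'moment': array([-0.0006, -0.0243, -0.0535]), 'opening': 0.9995090508973167}
scene {'camera_matrix': array([[590.2569,   0.    , 316.0395],
       [  0.    , 590.2569, 243.7731],
       [  0.    ,   0.    ,   1.    ]]), 'view': array([[-0.4746,  0.88  ,  0.0193,  0.2972],
       [ 0.6232,  0.3514, -0.6987, -0.3134],
       [-0.6216, -0.3196, -0.7152,  1.3844],
       [ 0.    ,  0.    ,  0.    ,  1.    ]])}
top {'camera_matrix': array([[478.7948,   0.    , 324.9982],
       [  0.    , 478.7948, 248.5506],
       [  0.    ,   0.    ,   1.    ]]), 'view': array([[ 0.0101, -0.9999,  0.0032,  0.007 ],
       [-0.9791, -0.0105, -0.203 ,  0.6074],
       [ 0.203 , -0.0011, -0.9792,  0.8942],
       [ 0.    ,  0.    ,  0.    ,  1.    ]])}
wrist {'camera_matrix': array([[393.2279,   0.    , 316.9967],
       [  0.    , 393.2279, 243.304 ],
       [  0.    ,   0.    ,   1.    ]]), 'mount': array([[-0.0007, -0.9581, -0.2865,  0.0788],
       [ 1.    , -0.0008,  0.0003,  0.0007],
       [-0.0005, -0.2865,  0.9581, -0.1429],
       [ 0.    ,  0.    ,  0.    ,  1.    ]])}
```

View pics/scene0.png

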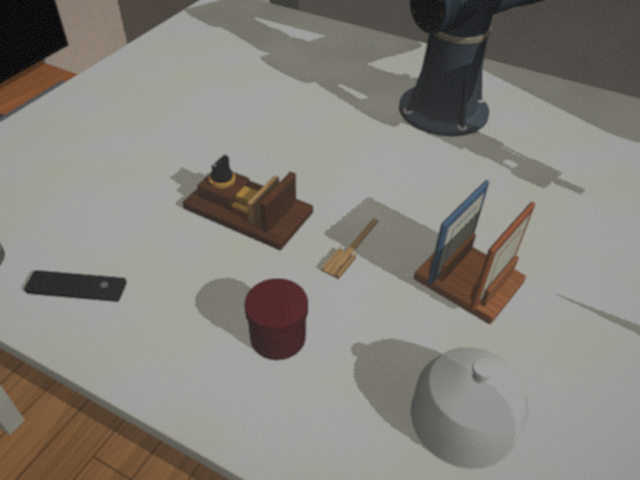

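View pics/top0.png

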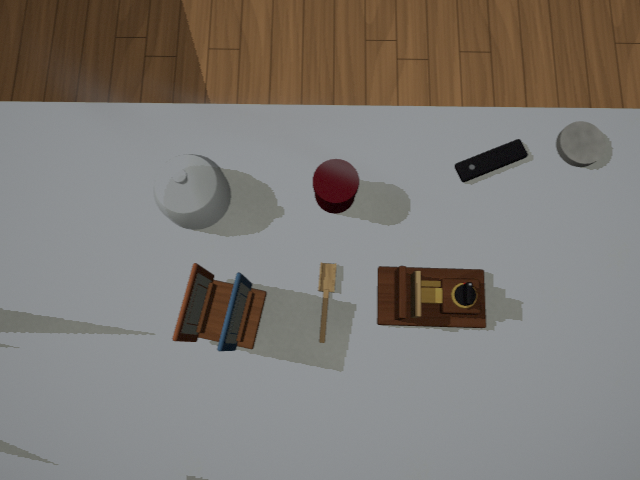

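View pics/wrist0.png

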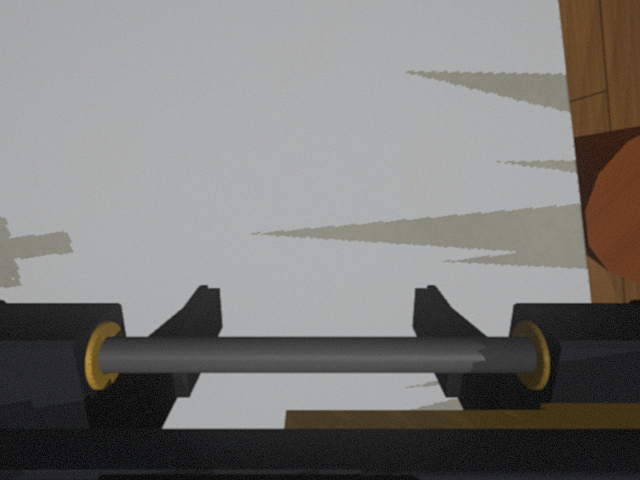

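```bash
cat > h.py <<'E'
from rig import bot
import cv2,numpy as np
np.set_printoptions(precision=4,suppress=True)
def ray(n,px,st=None):
    ci=bot.camera_info(n);K=ci["camera_matrix"]
    d=np.linalg.inv(K)@np.array([px[0],px[1],1.])
    if n=="wrist":
        T=np.eye(4);T[:3,:3]=st["tcp_rot"];T[:3,3]=st["position"];M=T@ci["mount"]
    else: M=np.linalg.inv(ci["view"])
    return M[:3,3],M[:3,:3]@d
def onz(n,px,z,st=None):
    o,d=ray(n,px,st);return o+d*(z-o[2])/d[2]
def proj(n,P,st=None):
    ci=bot.camera_info(n)
    if n=="wrist":
        T=np.eye(4);T[:3,:3]=st["tcp_rot"];T[:3,3]=st["position"];V=np.linalg.inv(T@ci["mount"])
    else: V=ci["view"]
    p=ci["camera_matrix"]@(V@np.append(P,1))[:3];return p[:2]/p[2]
def crop(src,dst,x0,y0,x1,y1,s):
    cv2.imwrite(dst,cv2.resize(cv2.imread(src)[y0:y1,x0:x1],None,fx=s,fy=s,interpolation=cv2.INTER_CUBIC))
E
python3 - <<'E'
from h import *
crop("pics/top0.png","pics/c1.png",365,250,500,340,5.9)
crop("pics/top0.png","pics/c2.png",165,255,275,360,5.5)
crop("pics/scene0.png","pics/c3.png",175,140,325,250,5.3)
im=cv2.imread("pics/top0.png");h=cv2.cvtColor(im,cv2.COLOR_BGR2HSV)
m=cv2.inRange(h,(95,100,50),(125,255,255))
n,l,s,c=cv2.connectedComponentsWithStats(m);print(s)
i=1+np.argmax(s[1:,4]);r=cv2.minAreaRect(np.argwhere(l==i)[:,::-1].astype(np.float32));print(r,cv2.boxPoints(r))
E
```

```text
[[     0      0    640    480 306884]
 [   218    273     23     78    316]]
((228.8823699951172, 311.4706115722656), (4.365640640258789, 79.55168914794922), 14.03624439239502) [[217.1177 349.5294]
 [236.4118 272.353 ]
 [240.6471 273.4118]
 [221.353  350.5883]]
```

View pics/c1.png

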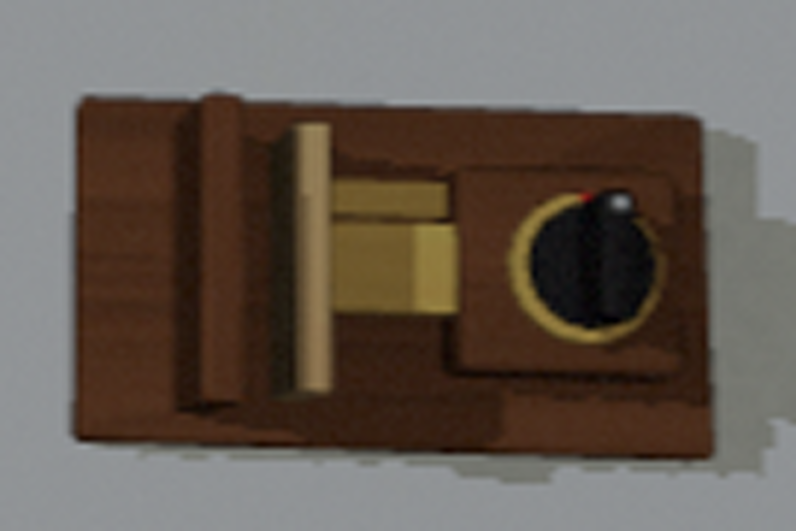

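View pics/c2.png

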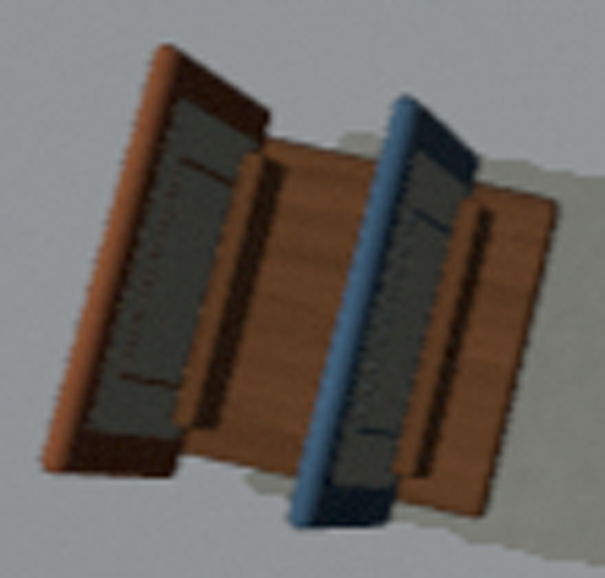

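View pics/c3.png

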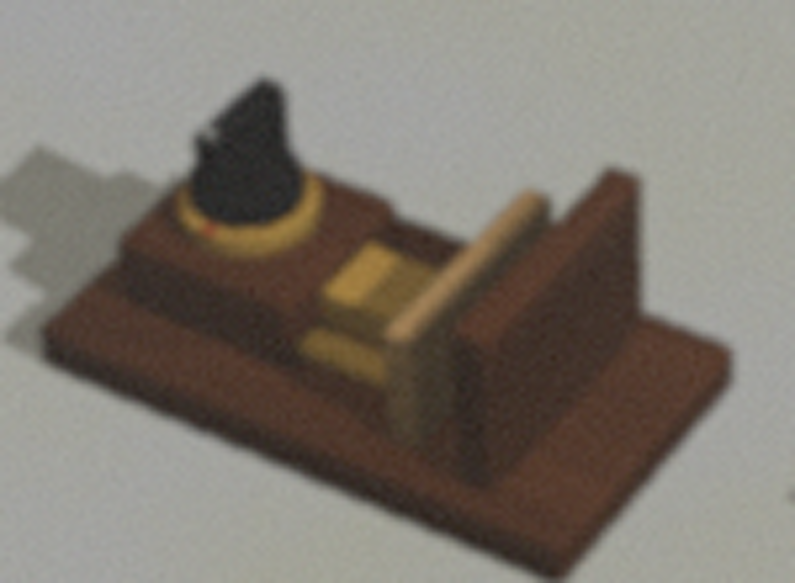

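Run:
```python
from h import *
c1=lambda x,y:(365+x/5.9-.4,250+y/5.9-.4)
c2=lambda x,y:(165+x/5.5-.4,255+y/5.5-.4)
P=lambda c,p,z:print(p,onz("top",c(*p),z))
a=onz("top",c2(403,97),.16);b=onz("top",c2(302,525),.16);print("plate",a,b,(a+b)/2,np.linalg.norm(a-b),np.degrees(np.arctan2(*(a-b)[1::-1])))
a=onz("top",c2(165,45),.16);b=onz("top",c2(54,470),.16);print("clay",a,b,(a+b)/2,np.linalg.norm(a-b),np.degrees(np.arctan2(*(a-b)[1::-1])))
for p in [(80,97),(703,117),(713,457),(75,440)]:P(c1,p,.02)
print("rest top");[P(c1,p,.09) for p in [(203,97),(241,97),(240,405),(200,403)]]
print("jaw top");[P(c1,p,.071) for p in [(297,124),(331,124),(331,392),(297,390)]]
print("knob");P(c1,(588,267),.052+.008);P(c1,(618,200),.099);P(c1,(595,205),.099);
```

```text
plate [0.5425 0.1672 0.16  ] [0.4075 0.1923 0.16  ] [0.475  0.1797 0.16  ] 0.13732392409657485 -10.533277827199369
clay [0.5587 0.2448 0.16  ] [0.4236 0.2707 0.16  ] [0.4911 0.2577 0.16  ] 0.13759147840060512 -10.834348123682858
(80, 97) [ 0.5802 -0.0973  0.02  ]
(703, 117) [ 0.5754 -0.316   0.02  ]
(713, 457) [ 0.4575 -0.3127  0.02  ]
(75, 440) [ 0.461  -0.0941  0.02  ]
rest top
(203, 97) [ 0.5687 -0.1295  0.09  ]
(241, 97) [ 0.5688 -0.1419  0.09  ]
(240, 405) [ 0.4691 -0.1392  0.09  ]
(200, 403) [ 0.4696 -0.1264  0.09  ]
jaw top
(297, 124) [ 0.5631 -0.1636  0.071 ]
(331, 124) [ 0.5633 -0.1749  0.071 ]
(331, 392) [ 0.4748 -0.1722  0.071 ]
(297, 390) [ 0.4754 -0.1611  0.071 ]
knob
(588, 267) [ 0.5178 -0.2613  0.06  ]
(618, 200) [ 0.535  -0.2605  0.099 ]
(595, 205) [ 0.5333 -0.2531  0.099 ]
```

```bash
cat >> h.py <<'E'
from scipy.spatial.transform import Rotation as Ro
def to(P,yaw):
    "yaw: world angle (deg) of tool y, tool pointing down"
    s=bot.read_state();R=s["tcp_rot"]
    t=np.radians(yaw);y=np.array([np.cos(t),np.sin(t),0]);z=np.array([0,0,-1.]);G=np.c_[np.cross(y,z),y,z]
    d=R.T@(np.array(P)-s["position"])/.2
    a=Ro.from_matrix(R.T@G).as_rotvec()/(np.pi/2)
    print("t",round(s["time_s"],3),"pos",s["position"],"F",s["force"],"open",round(s["opening"],3));print("to",np.r_[d,a].round(3))
E
python3 - <<'E'
from h import *
to((.465,.182,.30),79.4)
E
```

```text
t 0.15 pos [0.1789 0.5983 0.2408] F [0.103  0.1754 0.0766] open 1.0
to [-1.967 -1.584 -0.294 -0.001 -0.    -0.067]
```

Request:
carry_out(
  targets=[
    [-0.2,-0.16,-0.1,0,0,-0.03],
    [-0.4,-0.32,-0.2,0,0,-0.067],
    [-0.6,-0.5,-0.29,0,0,-0.067],
    [-0.8,-0.65,-0.29,0,0,-0.067],
    [-0.98,-0.79,-0.29,0,0,-0.067],
  ],
  jaw=1,
)

```text
time_s: 0.78
position: [0.3223, 0.3893, 0.2992]
tcp_rot: [[-0.983, 0.185, -0.0], [0.185, 0.983, -0.001], [-0.0, -0.001, -1.0]]
force: [0.6, 0.6, -0.4]
opening: 1.0
```

Run:
```python
from h import *
to((.465,.182,.30),79.4)
```

```text
t 0.775 pos [0.3223 0.3893 0.2992] F [ 0.6379  0.6041 -0.362 ] open 1.0
to [-0.893 -0.887 -0.003 -0.001  0.    -0.   ]
```

Request:
carry_out(
  targets=[
    [-0.2,-0.2,0,0,0,0],
    [-0.4,-0.4,0,0,0,0],
    [-0.6,-0.6,0,0,0,0],
    [-0.8,-0.8,0,0,0,0],
    [-0.89,-0.885,0,0,0,0],
    [-0.893,-0.887,0,0,0,0],
    [-0.893,-0.887,0,0,0,0],
  ],
)

```text
time_s: 1.65
position: [0.4642, 0.1824, 0.2992]
tcp_rot: [[-0.983, 0.185, -0.002], [0.185, 0.983, -0.001], [0.001, -0.001, -1.0]]
force: [0.1, 0.6, -0.0]
opening: 1.002
```

Run:
```python
from h import *
import json
s=bot.read_state();im=bot.capture("wrist");cv2.imwrite("pics/w1.png",im)
to((.465,.182,.30),79.4)
hh=cv2.cvtColor(im,cv2.COLOR_BGR2HSV);m=cv2.inRange(hh,(95,100,50),(125,255,255));cv2.imwrite("pics/m1.png",m)
for P in [(.5425,.1672,.16),(.4075,.1923,.16)]:print(proj("wrist",P,s))
```

```text
t 1.7 pos [0.4641 0.1828 0.2993] F [-0.3606 -0.9757 -0.0358] open 1.0
to [-0.005 -0.003 -0.004 -0.001 -0.001  0.   ]
[315.639  332.0338]
[314.9496 157.4085]
```

View pics/w1.png

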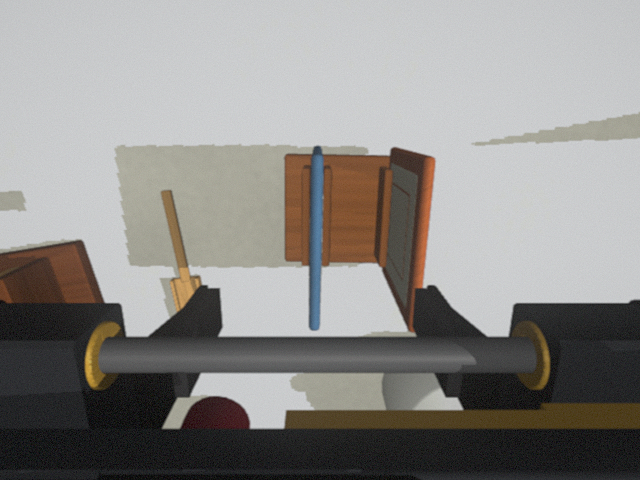

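Run:
```python
from h import *
s=bot.read_state();im=cv2.imread("pics/w1.png")
hh=cv2.cvtColor(im,cv2.COLOR_BGR2HSV);m=cv2.inRange(hh,(95,100,50),(125,255,255))
ys,xs=np.nonzero(m);k=(xs>280)&(xs<340);ys,xs=ys[k],xs[k]
print(ys.min(),ys.max())
rows=np.arange(155,325,10);
for r in rows[::4]:
    q=xs[ys==r];print(r,q.min(),q.max())
c=np.polyfit(ys,xs,1)
a=onz("wrist",(np.polyval(c,ys.min()),ys.min()),.16,s);b=onz("wrist",(np.polyval(c,ys.max()),ys.max()),.16,s)
print(a,b,(a+b)/2,np.linalg.norm(a-b),np.degrees(np.arctan2(*(b-a)[1::-1])))
```

```text
147 328
155 316 321
195 313 321
235 311 320
275 311 319
315 313 318
[0.4008 0.1958 0.16  ] [0.5388 0.1673 0.16  ] [0.4698 0.1815 0.16  ] 0.14090782222337023 -11.678708641118003
```

Run:
```python
from h import *
to((.470,.1812,.132),78.9)
```

```text
t 1.7 pos [0.4641 0.1828 0.2993] F [-0.3606 -0.9757 -0.0358] open 1.0
to [-0.031 -0.001  0.836 -0.001 -0.001  0.006]
```

Request:
carry_out(
  targets=[
    [-0.031,-0.001,0.1,-0.001,-0.001,0.006],
    [-0.031,-0.001,0.3,-0.001,-0.001,0.006],
    [-0.031,-0.001,0.5,-0.001,-0.001,0.006],
    [-0.031,-0.001,0.7,-0.001,-0.001,0.006],
    [-0.031,-0.001,0.8,-0.001,-0.001,0.006],
    [-0.031,-0.001,0.836,-0.001,-0.001,0.006],
    [-0.031,-0.001,0.836,-0.001,-0.001,0.006],
  ],
)

```text
time_s: 2.58
position: [0.4697, 0.182, 0.1322]
tcp_rot: [[-0.981, 0.192, 0.001], [0.192, 0.981, 0.0], [-0.0, 0.0, -1.0]]
force: [-1.8, 0.8, 0.7]
opening: 1.0
```

Run:
```python
from h import *
to((.470,.1812,.132),78.9)
cv2.imwrite("pics/w2.png",bot.capture("wrist"))
```

```text
t 2.575 pos [0.4697 0.182  0.1322] F [-1.7844  0.7634  0.7499] open 1.0
to [-0.002 -0.004  0.001  0.     0.     0.   ]
```

View pics/w2.png

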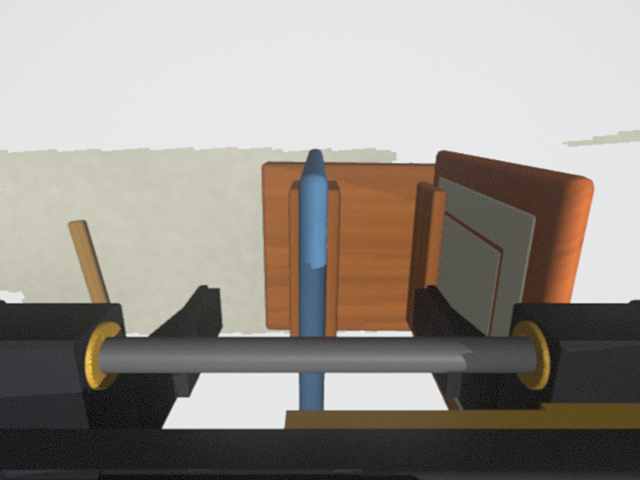

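The plate's top edge (cols 300–328) lies midway between the fingers (cols 220 and 415) and runs parallel to the tool's x. I'm closing the gripper.

Request:
carry_out(
  targets=[
    [0,0,0,0,0,0],
    [0,0,0,0,0,0],
    [0,0,0,0,0,0],
    [0,0,0,0,0,0],
    [0,0,0,0,0,0],
    [0,0,0,0,0,0],
  ],
  jaw=-1,
)

```text
time_s: 3.38
position: [0.4702, 0.1818, 0.1327]
tcp_rot: [[-0.981, 0.192, 0.002], [0.192, 0.981, 0.001], [-0.002, 0.001, -1.0]]
force: [0.1, -0.5, -0.2]
opening: 0.402
```

Request:
carry_out(
  targets=[
    [0,0,0,0,0,0],
    [0,0,0,0,0,0],
    [0,0,0,0,0,0],
    [0,0,0,0,0,0],
    [0,0,0,0,0,0],
    [0,0,0,0,0,0],
  ],
)

```text
time_s: 4.12
position: [0.47, 0.1816, 0.1326]
tcp_rot: [[-0.981, 0.192, 0.001], [0.192, 0.981, 0.0], [-0.001, 0.0, -1.0]]
force: [-0.9, -1.9, -1.5]
opening: 0.102
```

Request:
carry_out(
  targets=[
    [0,0,-0.03,0,0,0],
    [0,0,-0.08,0,0,0],
    [0,0,-0.15,0,0,0],
    [0,0,-0.25,0,0,0],
    [0,0,-0.35,0,0,0],
    [0,0,-0.45,0,0,0],
    [0,0,-0.55,0,0,0],
    [0,0,-0.62,0,0,0],
    [0,0,-0.65,0,0,0],
  ],
)

```text
time_s: 5.25
position: [0.4701, 0.1818, 0.2639]
tcp_rot: [[-0.981, 0.192, 0.003], [0.192, 0.981, 0.001], [-0.003, 0.001, -1.0]]
force: [-1.3, -0.8, -3.1]
opening: 0.105
```

Run:
```python
from h import *
to((.519,-.1475,.26),88.6)
s=bot.read_state();cv2.imwrite("pics/w3.png",bot.capture("wrist"))
cv2.imwrite("pics/s3.png",bot.capture("scene"));print(s["joint_positions"])
```

```text
t 5.25 pos [0.4701 0.1818 0.2639] F [-1.2693 -0.7612 -3.1014] open 0.105
to [-0.556 -1.569  0.019  0.001  0.002 -0.107]
[  8.4156  19.187   97.7616   0.0045  62.8583 -70.5264]
```

View pics/w3.png

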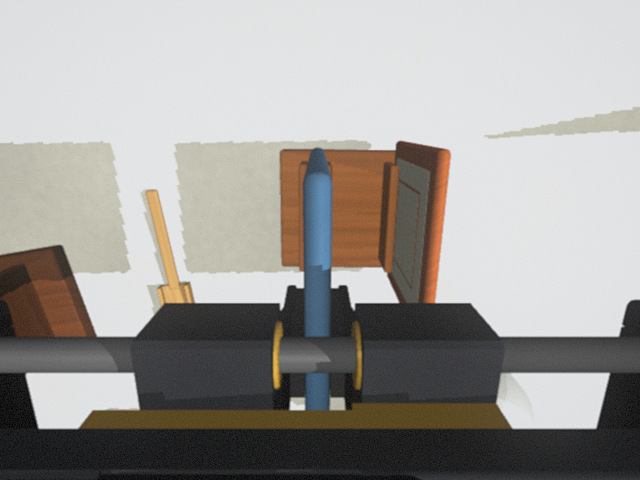

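View pics/s3.png

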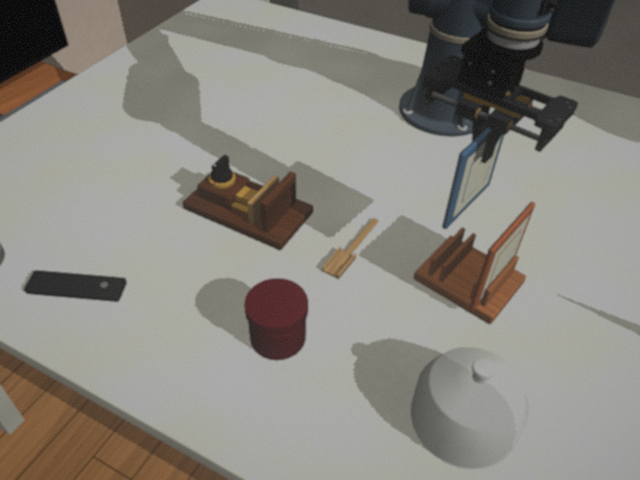

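Request:
carry_out(
  targets=[
    [-0.05,-0.12,0,0,0,-0.03],
    [-0.11,-0.3,0,0,0,-0.06],
    [-0.18,-0.5,0,0,0,-0.09],
    [-0.26,-0.7,0,0,0,-0.107],
    [-0.35,-0.9,0.01,0,0,-0.107],
    [-0.39,-0.98,0.019,0,0,-0.107],
    [-0.4,-1,0.019,0,0.002,-0.107],
    [-0.4,-1,0.019,0,0.002,-0.107],
  ],
)

```text
time_s: 6.35
position: [0.5097, -0.0291, 0.259]
tcp_rot: [[-1.0, 0.025, -0.002], [0.025, 1.0, 0.002], [0.002, 0.002, -1.0]]
force: [-0.7, 0.7, -2.5]
opening: 0.104
```

Run:
```python
from h import *
to((.519,-.1475,.26),88.6)
s=bot.read_state();cv2.imwrite("pics/w4.png",bot.capture("wrist"))
for p in [(.521,-.1404,.09),(.519,-.1404,.09)]: print(proj("wrist",p,s))
np.save("s4.npy",s,allow_pickle=True)
```

```text
t 6.35 pos [ 0.5097 -0.0291  0.259 ] F [-0.7283  0.7422 -2.5194] open 0.104
to [-0.061 -0.591 -0.006  0.001 -0.001 -0.   ]
[181.5038 243.1437]
[181.2045 240.822 ]
```

View pics/w4.png

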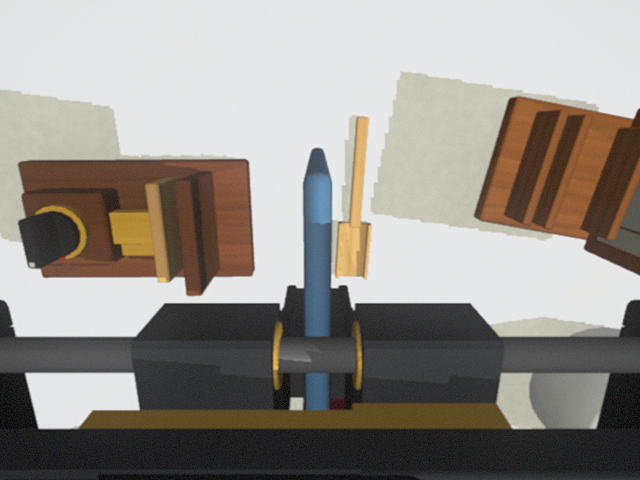

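Run:
```python
from h import *
crop("pics/w4.png","pics/c4.png",10,150,270,300,3)
```

```text
(no output)
```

View pics/c4.png

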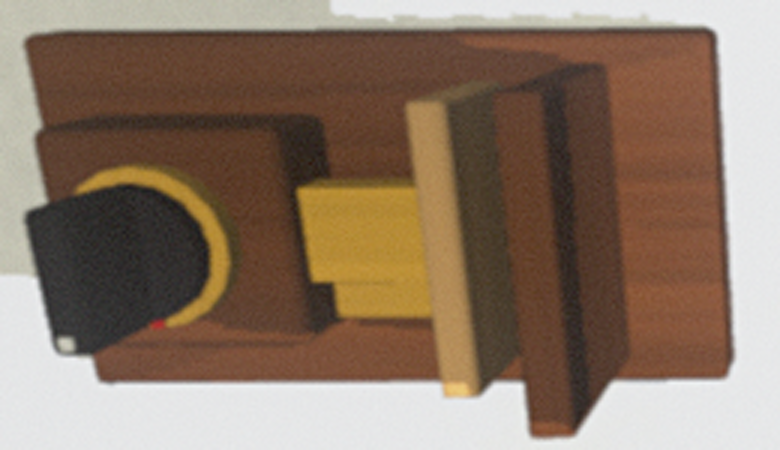

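Run:
```python
from h import *
s=np.load("s4.npy",allow_pickle=True).item()
c=lambda x,y:(10+x/3-.33,150+y/3-.33)
for n,p,z in [("restL",(499,92),.09),("restL",(530,433),.09),("restR",(541,90),.09),("restR",(577,434),.09),("jawL",(408,102),.071),("jawL",(443,396),.071),("jawR",(445,100),.071),("jawR",(482,392),.071),("base",(716,31),.02),("base",(732,376),.02)]:
    print(n,onz("wrist",c(*p),z,s))
```

```text
restL [ 0.4693 -0.1384  0.09  ]
restL [ 0.5666 -0.1419  0.09  ]
restR [ 0.4691 -0.1272  0.09  ]
restR [ 0.5673 -0.1285  0.09  ]
jawL [ 0.4737 -0.1709  0.071 ]
jawL [ 0.5621 -0.1736  0.071 ]
jawR [ 0.4734 -0.1605  0.071 ]
jawR [ 0.5611 -0.1617  0.071 ]
base [ 0.4603 -0.0921  0.02  ]
base [ 0.5774 -0.0953  0.02  ]
```

Request:
carry_out(
  targets=[
    [-0.01,-0.08,0,0,0,0],
    [-0.03,-0.2,0,0,0,0],
    [-0.04,-0.35,0,0,0,0],
    [-0.05,-0.48,0,0,0,0],
    [-0.06,-0.56,0,0.001,-0.001,0],
    [-0.06,-0.591,0,0.001,-0.001,0],
    [-0.06,-0.591,0,0.001,-0.001,0],
    [-0.06,-0.591,0,0.001,-0.001,0],
  ],
)

```text
time_s: 7.4
position: [0.5185, -0.1463, 0.2588]
tcp_rot: [[-1.0, 0.023, -0.001], [0.023, 1.0, 0.001], [0.001, 0.001, -1.0]]
force: [-0.2, 0.0, -3.0]
opening: 0.104
```

Run:
```python
from h import *
to((.518,-.1475,.135),88.6)
s=bot.read_state();np.save("s5.npy",s,allow_pickle=True)
for n in ("wrist","top","scene"):cv2.imwrite(f"pics/{n}5.png",bot.capture(n))
crop("pics/top5.png","pics/c5.png",365,220,515,340,5)
crop("pics/scene5.png","pics/c5s.png",165,90,325,250,4.5)
```

```text
t 7.4 pos [ 0.5185 -0.1463  0.2588] F [-0.2138  0.0358 -2.9854] open 0.104
to [ 0.002 -0.006  0.619  0.    -0.     0.001]
```

View pics/wrist5.png

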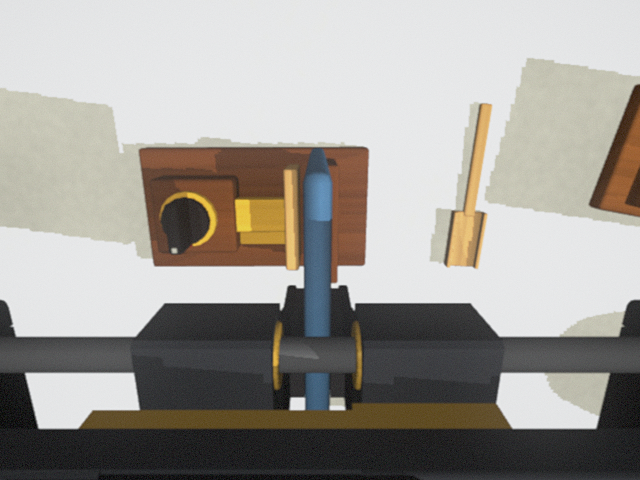

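View pics/c5.png

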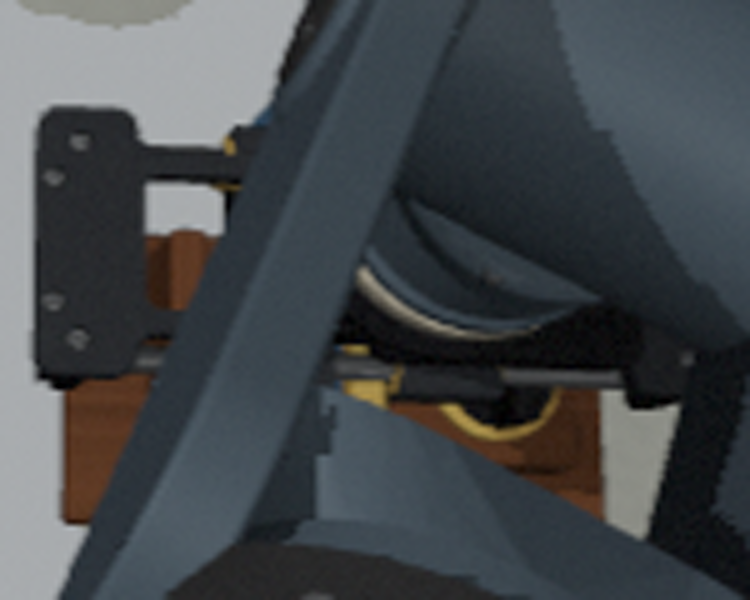

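View pics/c5s.png

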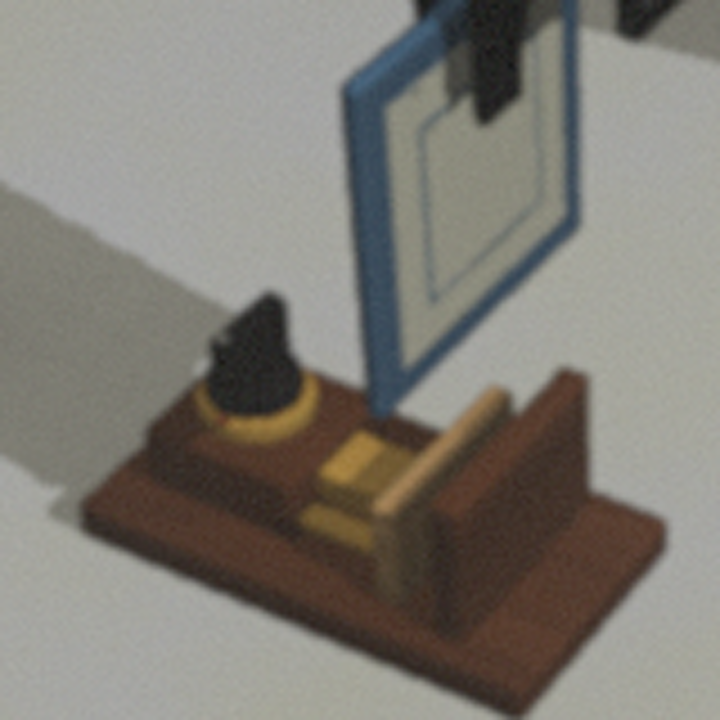

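Run:
```python
from h import *
for p in [(395,408),(578,228)]:
    o,d=ray("scene",(165+p[0]/4.5-.4,90+p[1]/4.5-.4)); t=(-.1418-o[1])/d[1]; print(o+d*t)
for p in [(515,375),(588,375),(440,635)]: # rest top
    print(onz("scene",(165+p[0]/4.5-.4,90+p[1]/4.5-.4),.09))
P=(.5185,-.1463)
# wrist view: blue near-end top/bottom
s=np.load("s5.npy",allow_pickle=True).item()
for x in(.4485,):
    for z in (.146,.286): print(proj("wrist",(x,-.1446,z),s))
crop("pics/wrist5.png","pics/c5w.png",250,130,390,290,4.5)
```

```text
[ 0.5869 -0.1418  0.1509]
[ 0.4548 -0.1418  0.1472]
[ 0.4851 -0.1541  0.09  ]
[ 0.4706 -0.1286  0.09  ]
[ 0.6267 -0.1012  0.09  ]
[315.7175 140.0107]
[314.7619 156.6321]
```

View pics/c5w.png

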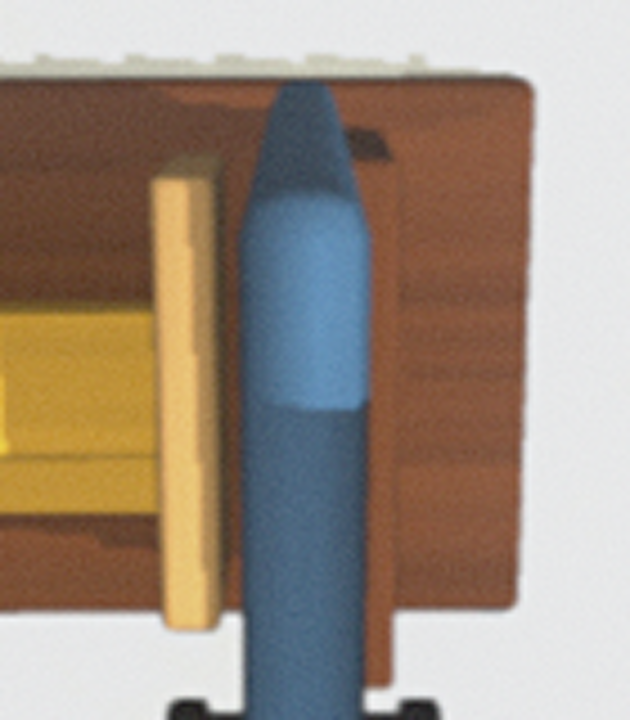

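Run:
```python
from h import *
s=np.load("s5.npy",allow_pickle=True).item()
for r,z in [(80,.146),(90,.146),(190,.286),(210,.286)]:
    print(onz("wrist",(317.8,130+r/4.5-.4),z,s))
to((.515,-.149,.135),88.6)
```

```text
[ 0.453  -0.1434  0.146 ]
[ 0.4544 -0.1434  0.146 ]
[ 0.4529 -0.1438  0.286 ]
[ 0.4541 -0.1439  0.286 ]
t 7.55 pos [ 0.5187 -0.1465  0.2589] F [-1.3536  0.0569 -2.118 ] open 0.099
to [ 0.018 -0.013  0.62   0.    -0.     0.001]
```

Request:
carry_out(
  targets=[
    [0.01,-0.007,0,0,0,0],
    [0.02,-0.013,0.03,0,0,0.001],
    [0.02,-0.013,0.08,0,0,0.001],
    [0.02,-0.013,0.13,0,0,0.001],
    [0.02,-0.013,0.18,0,0,0.001],
    [0.02,-0.013,0.22,0,0,0.001],
    [0.02,-0.013,0.24,0,0,0.001],
    [0.02,-0.013,0.24,0,0,0.001],
  ],
)

```text
time_s: 8.55
position: [0.5145, -0.1489, 0.2106]
tcp_rot: [[-1.0, 0.025, -0.001], [0.025, 1.0, 0.001], [0.001, 0.001, -1.0]]
force: [-0.0, 0.3, -2.8]
opening: 0.103
```

Run:
```python
from h import *
to((.515,-.149,.14),88.6)
for n in ("wrist","scene"):cv2.imwrite(f"pics/{n}6.png",bot.capture(n))
crop("pics/wrist6.png","pics/c6w.png",250,130,390,290,3.5)
crop("pics/scene6.png","pics/c6s.png",165,90,325,250,3.5)
a=cv2.imread("pics/c6w.png");b=cv2.imread("pics/c6s.png");h=560
cv2.imwrite("pics/c6.png",cv2.resize(np.hstack([a[:h],b[:h]]),None,fx=.75,fy=.75))
```

```text
t 8.55 pos [ 0.5145 -0.1489  0.2106] F [-0.0277  0.2963 -2.7595] open 0.103
to [-0.003 -0.     0.353  0.    -0.001 -0.   ]
```

View pics/c6.png

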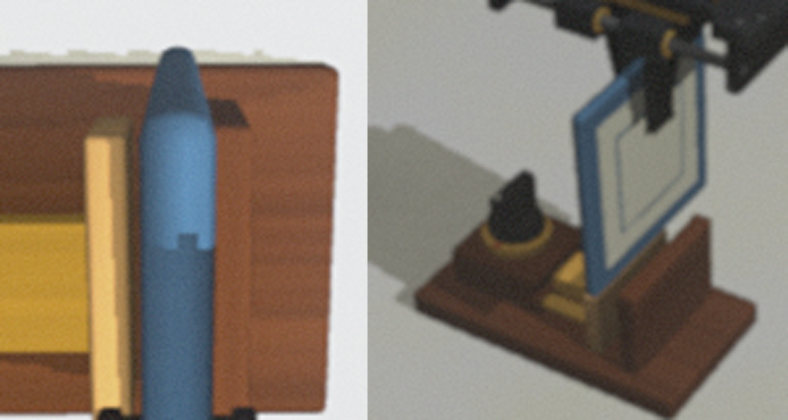

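Request:
carry_out(
  targets=[
    [0,0,0.03,0,0,0],
    [0,0,0.06,0,0,0],
    [0,0,0.1,0,0,0],
    [0,0,0.14,0,0,0],
    [0,0,0.18,0,0,0],
    [0,0,0.22,0,0,0],
    [0,0,0.26,0,0,0],
    [0,0,0.3,0,0,0],
    [0,0,0.33,0,0,0],
    [0,0,0.35,0,0,0],
    [0,0,0.355,0,0,0],
    [0,0,0.355,0,0,0],
  ],
)

```text
time_s: 10.15
position: [0.515, -0.1492, 0.1403]
tcp_rot: [[-1.0, 0.025, 0.0], [0.025, 1.0, -0.0], [-0.0, -0.0, -1.0]]
force: [0.3, -0.6, -2.9]
opening: 0.103
```

Run:
```python
from h import *
to((.515,-.149,.1326),88.6)
for n in ("wrist","scene"):cv2.imwrite(f"pics/{n}7.png",bot.capture(n))
crop("pics/wrist7.png","pics/c7w.png",250,130,390,290,3.5)
crop("pics/scene7.png","pics/c7s.png",165,90,325,250,3.5)
a=cv2.imread("pics/c7w.png");b=cv2.imread("pics/c7s.png");h=560
cv2.imwrite("pics/c7.png",cv2.resize(np.hstack([a[:h],b[:h]]),None,fx=.75,fy=.75))
```

```text
t 10.15 pos [ 0.515  -0.1492  0.1403] F [ 0.2852 -0.5528 -2.8921] open 0.103
to [ 0.     0.001  0.038 -0.     0.    -0.   ]
```

View pics/c7.png

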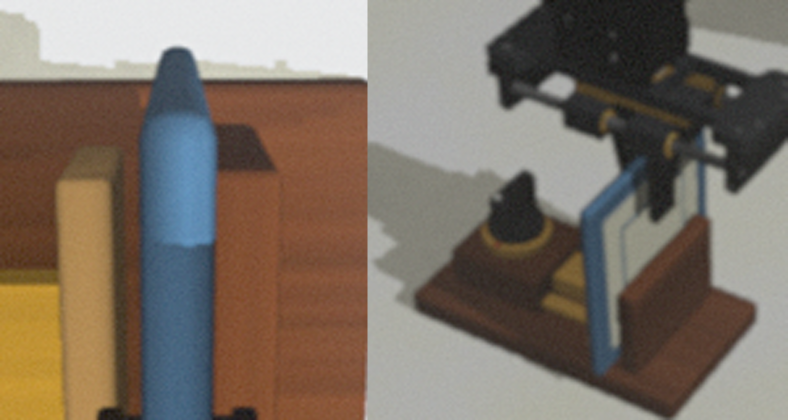

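Request:
carry_out(
  targets=[
    [0,0,0.008,0,0,0],
    [0,0,0.016,0,0,0],
    [0,0,0.024,0,0,0],
    [0,0,0.03,0,0,0],
    [0,0,0.033,0,0,0],
    [0,0,0.033,0,0,0],
  ],
)

```text
time_s: 11.0
position: [0.5151, -0.1492, 0.1338]
tcp_rot: [[-1.0, 0.025, 0.001], [0.025, 1.0, -0.0], [-0.001, -0.0, -1.0]]
force: [0.1, 0.8, -2.0]
opening: 0.103
```

Request:
carry_out(
  targets=[
    [0,0,0.003,0,0,0],
    [0,0,0.005,0,0,0],
    [0,0,0.007,0,0,0],
    [0,0,0.008,0,0,0],
  ],
)

```text
time_s: 11.5
position: [0.515, -0.1492, 0.1326]
tcp_rot: [[-1.0, 0.025, 0.001], [0.025, 1.0, -0.0], [-0.001, -0.0, -1.0]]
force: [-1.3, 0.5, 3.8]
opening: 0.102
```

Request:
carry_out(
  targets=[
    [0,0,0,0,0,0],
    [0,0,0,0,0,0],
    [0,0,0,0,0,0],
    [0,0,0,0,0,0],
  ],
  jaw=0,
)

```text
time_s: 12.0
position: [0.5151, -0.1492, 0.1326]
tcp_rot: [[-1.0, 0.025, 0.001], [0.025, 1.0, -0.0], [-0.001, -0.0, -1.0]]
force: [0.6, -0.4, 0.3]
opening: 0.456
```

Run:
```python
from h import *
to((.515,-.149,.26),88.6)
for n in ("wrist","scene"):cv2.imwrite(f"pics/{n}8.png",bot.capture(n))
crop("pics/wrist8.png","pics/c7w.png",200,130,420,390,3)
crop("pics/scene8.png","pics/c7s.png",165,90,325,250,3)
a=cv2.imread("pics/c7w.png");b=cv2.imread("pics/c7s.png");h=480
cv2.imwrite("pics/c8.png",cv2.resize(np.hstack([a[:h],b[:h]]),None,fx=.65,fy=.65))
```

```text
t 12.0 pos [ 0.5151 -0.1492  0.1326] F [ 0.5849 -0.4006  0.3227] open 0.456
to [-0.     0.001 -0.637 -0.     0.001 -0.   ]
```

View pics/c8.png

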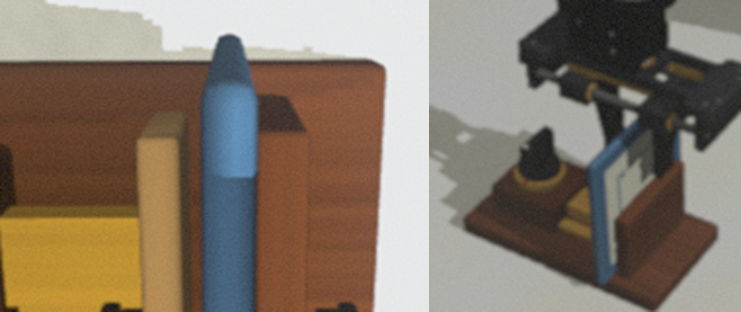

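Request:
carry_out(
  targets=[
    [0,0,-0.03,0,0,0],
    [0,0,-0.1,0,0,0],
    [0,0,-0.25,0,0,0],
    [0,0,-0.45,0,0,0],
    [0,0,-0.637,0,0,0],
    [0.03,-0.2,-0.64,0,0,0],
    [0.1,-0.35,-0.64,0,0,0],
    [0.1,-0.5,-0.64,0,0,0],
    [0.1,-0.55,-0.64,0,0,0],
    [0.1,-0.55,-0.64,0,0,0],
  ],
)

```text
time_s: 13.35
position: [0.4922, -0.2587, 0.261]
tcp_rot: [[-1.0, 0.026, 0.001], [0.026, 1.0, -0.0], [-0.001, -0.0, -1.0]]
force: [0.2, 0.5, -0.4]
opening: 0.503
```

Run:
```python
from h import *
s=bot.read_state();np.save("s9.npy",s,allow_pickle=True);print(s["joint_positions"])
to((.518,-.26,.2),88.6)
for n in ("wrist","top"):cv2.imwrite(f"pics/{n}9.png",bot.capture(n))
crop("pics/wrist9.png","pics/c9.png",200,120,460,320,3)
for p in [(.518,-.261,.06),(.518,-.261,.099)]:print(proj("wrist",p,s))
```

```text
[ -39.2543   23.5587   90.8454    0.0362   65.5405 -127.8027]
t 13.35 pos [ 0.4922 -0.2587  0.261 ] F [ 0.1564  0.4506 -0.3552] open 0.503
to [-0.129 -0.003  0.305 -0.     0.001 -0.001]
[314.3631 244.6867]
[314.0719 258.55  ]
```

View pics/c9.png

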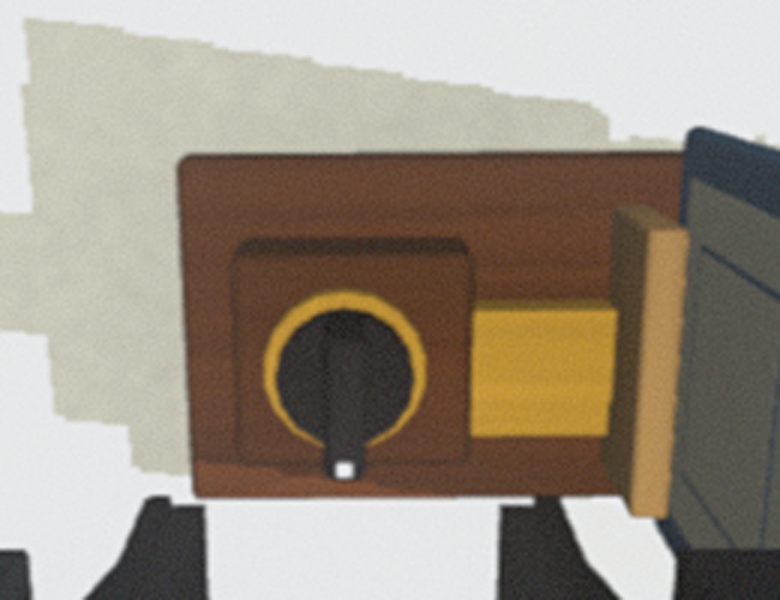

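Run:
```python
from h import *
s=np.load("s9.npy",allow_pickle=True).item()
im=cv2.imread("pics/wrist9.png");hh=cv2.cvtColor(im,cv2.COLOR_BGR2HSV)
m=cv2.inRange(hh,(15,120,100),(32,255,255));m[:,345:]=0;m[:200]=0;m[290:]=0;m[:,:280]=0
cs=cv2.findContours(m,cv2.RETR_EXTERNAL,cv2.CHAIN_APPROX_NONE)[0];c=max(cs,key=len)[:,0]
c=c[c[:,1]<262]
e=cv2.fitEllipse(c.astype(np.float32));print(e)
for z in (.052,.057,.06):print(onz("wrist",e[0],z,s))
f=lambda x,y,z:print(onz("wrist",(200+x/3-.33,120+y/3-.33),z,s))
f(343,470,.099);f(346,343,.099);f(326,478,.099);f(366,478,.099);f(343,372,.07)
```

```text
((314.52374267578125, 243.27890014648438), (50.95189666748047, 51.67384719848633), 99.4812240600586)
[ 0.5191 -0.2609  0.052 ]
[ 0.5176 -0.2609  0.057 ]
[ 0.5167 -0.2608  0.06  ]
[ 0.5336 -0.2615  0.099 ]
[ 0.4972 -0.2597  0.099 ]
[ 0.5358 -0.2663  0.099 ]
[ 0.5361 -0.2552  0.099 ]
[ 0.514  -0.2611  0.07  ]
```

Run:
```python
from h import *
to((.5172,-.2608,.12),88.5)
to((.5172,-.2608,.094),88.5)
```

```text
t 13.45 pos [ 0.4922 -0.2575  0.2607] F [ 0.6758 -0.5238 -0.0798] open 0.504
to [-0.125 -0.014  0.703  0.     0.     0.001]
t 13.45 pos [ 0.4922 -0.2575  0.2607] F [ 0.6758 -0.5238 -0.0798] open 0.504
to [-0.125 -0.014  0.833  0.     0.     0.001]
```

Request:
carry_out(
  targets=[
    [-0.06,-0.007,0.1,0,0,0],
    [-0.125,-0.014,0.3,0,0,0],
    [-0.125,-0.014,0.45,0,0,0],
    [-0.125,-0.014,0.57,0,0,0],
    [-0.125,-0.014,0.64,0,0,0],
    [-0.125,-0.014,0.65,0,0,0],
    [-0.125,-0.014,0.65,0,0,0],
  ],
  jaw=0,
)

```text
time_s: 14.32
position: [0.5177, -0.2609, 0.1314]
tcp_rot: [[-1.0, 0.024, 0.001], [0.024, 1.0, -0.0], [-0.001, -0.0, -1.0]]
force: [0.3, -0.3, 0.9]
opening: 0.499
```

Run:
```python
from h import *
to((.5172,-.2608,.094),88.5)
for n in ("wrist","scene"):cv2.imwrite(f"pics/{n}10.png",bot.capture(n))
crop("pics/wrist10.png","pics/c7w.png",200,130,440,390,2.5)
crop("pics/scene10.png","pics/c7s.png",145,40,325,250,3)
a=cv2.imread("pics/c7w.png");b=cv2.imread("pics/c7s.png");h=600
cv2.imwrite("pics/c10.png",cv2.resize(np.hstack([a[:h],b[:h]]),None,fx=.7,fy=.7))
```

```text
t 14.325 pos [ 0.5177 -0.2609  0.1314] F [ 0.2602 -0.2555  0.9109] open 0.499
to [ 0.003  0.     0.187 -0.     0.001  0.002]
```

View pics/c10.png

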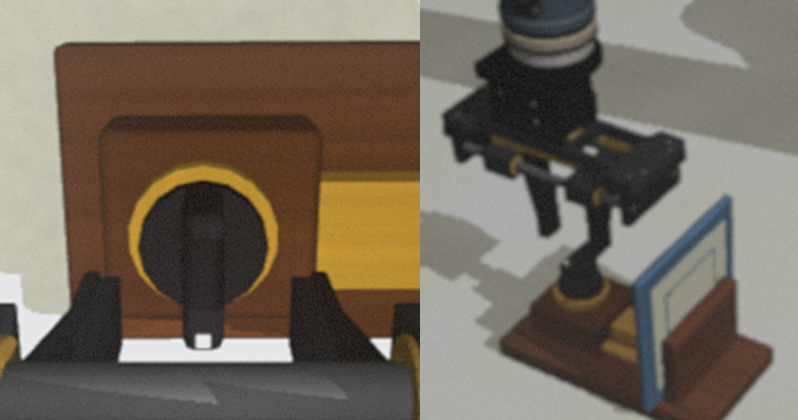

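Request:
carry_out(
  targets=[
    [0,0,0.03,0,0,0.002],
    [0,0,0.07,0,0,0.002],
    [0,0,0.11,0,0,0.002],
    [0,0,0.15,0,0,0.002],
    [0,0,0.18,0,0,0.002],
    [0,0,0.187,0,0,0.002],
    [0,0,0.187,0,0,0.002],
  ],
)

```text
time_s: 15.3
position: [0.5179, -0.2613, 0.0943]
tcp_rot: [[-1.0, 0.027, 0.002], [0.027, 1.0, -0.001], [-0.002, -0.001, -1.0]]
force: [0.7, -0.5, -0.2]
opening: 0.498
```

Run:
```python
from h import *
to((.5172,-.2608,.094),88.5);print(bot.read_state()["moment"])
for n in ("wrist","scene"):cv2.imwrite(f"pics/{n}11.png",bot.capture(n))
crop("pics/wrist11.png","pics/c7w.png",200,130,440,390,2.5)
crop("pics/scene11.png","pics/c7s.png",145,40,325,250,3)
a=cv2.imread("pics/c7w.png");b=cv2.imread("pics/c7s.png");h=600
cv2.imwrite("pics/c11.png",cv2.resize(np.hstack([a[:h],b[:h]]),None,fx=.7,fy=.7))
```

```text
t 15.3 pos [ 0.5179 -0.2613  0.0943] F [ 0.7353 -0.5019 -0.1919] open 0.498
to [ 0.003  0.002  0.001 -0.     0.001 -0.001]
[ 0.0661 -0.0265  0.0003]
```

View pics/c11.png

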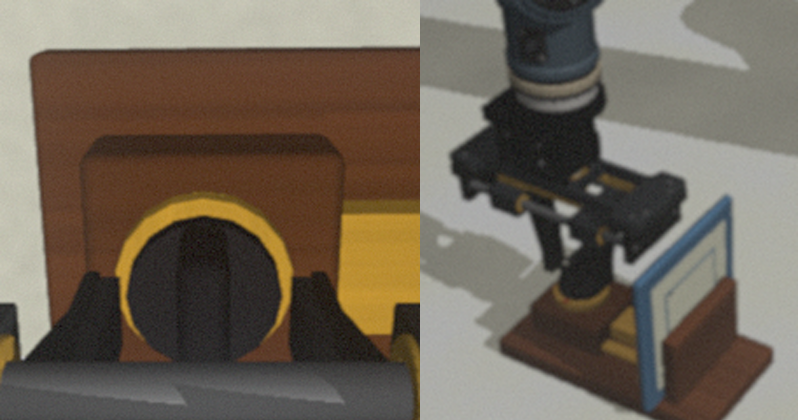

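Clear of the plate and centred on the bar. I'm closing on the knob.

Request:
carry_out(
  targets=[
    [0,0,0,0,0,0],
    [0,0,0,0,0,0],
    [0,0,0,0,0,0],
    [0,0,0,0,0,0],
    [0,0,0,0,0,0],
    [0,0,0,0,0,0],
    [0,0,0,0,0,0],
  ],
  jaw=-1,
)

```text
time_s: 16.27
position: [0.5181, -0.2615, 0.0947]
tcp_rot: [[-1.0, 0.027, 0.003], [0.027, 1.0, -0.002], [-0.003, -0.001, -1.0]]
force: [-0.5, -1.3, 0.6]
opening: 0.13
```

Run:
```python
from h import *
s=bot.read_state();print(s["moment"],s["force"],s["opening"],s["joint_positions"],s["tau"],s["position"])
```

```text
[-0.115   0.0404  0.1168] [-0.46   -1.2948  0.5648] 0.13039045749896302 [ -37.8253   38.4263   95.4481    0.0323   45.9534 -126.316 ] [  0.4778 -43.3887 -10.969    0.254    0.1052   0.1515] [ 0.5181 -0.2615  0.0947]
```

Request:
carry_out(
  targets=[
    [0,0,0,0,0,0.01],
    [0,0,0,0,0,0.03],
    [0,0,0,0,0,0.055],
    [0,0,0,0,0,0.08],
    [0,0,0,0,0,0.105],
    [0,0,0,0,0,0.13],
    [0,0,0,0,0,0.155],
    [0,0,0,0,0,0.18],
  ],
)

```text
time_s: 17.27
position: [0.518, -0.2619, 0.0947]
tcp_rot: [[-0.952, 0.307, 0.003], [0.307, 0.952, -0.002], [-0.003, -0.001, -1.0]]
force: [-1.8, -1.3, -0.4]
opening: 0.136
```

```bash
cat > st.py <<'E'
from h import *
s=bot.read_state();R=s["tcp_rot"];print(round(s["time_s"],3),"M",s["moment"],"F",s["force"],"op",round(s["opening"],4),"j6",s["joint_positions"][5].round(2),"tau6",round(s["tau"][5],3),"yaw",np.degrees(np.arctan2(R[1,1],R[0,1])).round(2),s["position"])
d=R.T@(np.array([.5177,-.2612,.0945])-s["position"])/.2;print(d.round(4))
E
cat > im.py <<'E'
from h import *
import sys
n=sys.argv[1]
a=bot.capture("wrist");b=bot.capture("scene")
a=cv2.resize(a[120:400,180:460],(420,420));b=cv2.resize(b[100:240,160:300],(420,420),interpolation=cv2.INTER_CUBIC)
cv2.imwrite(f"pics/{n}.png",cv2.resize(np.hstack([a,b]),(790,395)))
E
python3 st.py; python3 im.py t1
```

```text
17.275 M [-0.2931  0.1265  0.2543] F [-1.7664 -1.2627 -0.3831] op 0.1357 j6 -109.98 tau6 0.022 yaw 72.15 [ 0.518  -0.2619  0.0947]
[0.0025 0.003  0.0008]
```

View pics/t1.png

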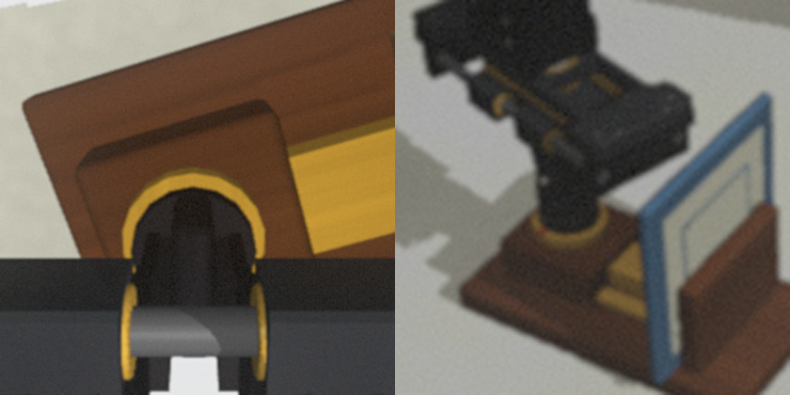

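Request:
carry_out(
  targets=[
    [0.001,0.001,0,0,0,0.025],
    [0.002,0.002,0,0,0,0.05],
    [0.002,0.002,0,0,0,0.075],
    [0.002,0.002,0,0,0,0.1],
    [0.002,0.002,0,0,0,0.125],
    [0.002,0.002,0,0,0,0.15],
    [0.002,0.002,0,0,0,0.175],
    [0.002,0.002,0,0,0,0.2],
  ],
)

```text
time_s: 18.38
position: [0.5178, -0.2622, 0.0947]
tcp_rot: [[-0.811, 0.585, 0.003], [0.585, 0.811, -0.004], [-0.004, -0.001, -1.0]]
force: [-0.5, -2.7, -0.5]
opening: 0.136
```

```bash
python3 st.py; python3 im.py t2
```

```text
18.375 M [-0.5063  0.1513  0.2373] F [-0.4666 -2.6701 -0.5232] op 0.136 j6 -91.98 tau6 0.023 yaw 54.19 [ 0.5178 -0.2622  0.0947]
[0.0034 0.0038 0.0008]
```

View pics/t2.png

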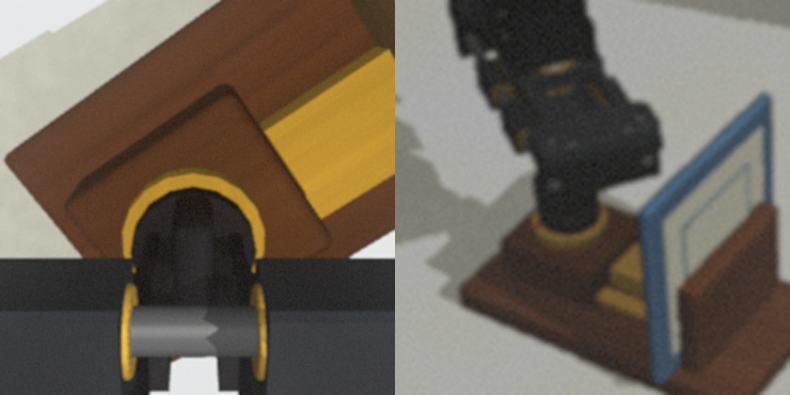

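Request:
carry_out(
  targets=[
    [0.001,0.002,0,0,0,0.025],
    [0.003,0.004,0,0,0,0.05],
    [0.003,0.004,0,0,0,0.075],
    [0.003,0.004,0,0,0,0.1],
    [0.003,0.004,0,0,0,0.125],
    [0.003,0.004,0,0,0,0.15],
    [0.003,0.004,0,0,0,0.175],
  ],
)

```text
time_s: 19.35
position: [0.5176, -0.2624, 0.0947]
tcp_rot: [[-0.623, 0.783, 0.003], [0.782, 0.623, -0.005], [-0.006, -0.001, -1.0]]
force: [-1.5, -4.9, -0.7]
opening: 0.136
```

```bash
python3 st.py; python3 im.py t3
```

```text
19.35 M [-0.8889  0.4176  0.2393] F [-1.4837 -4.9363 -0.6588] op 0.1359 j6 -76.19 tau6 0.038 yaw 38.51 [ 0.5176 -0.2624  0.0947]
[0.0043 0.004  0.0008]
```

View pics/t3.png

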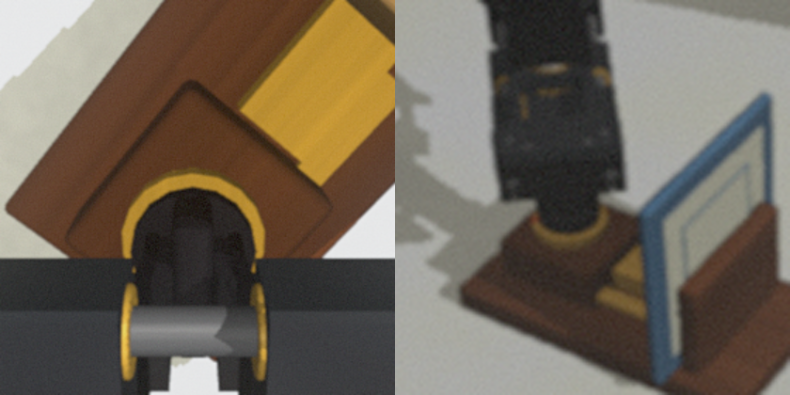

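```bash
sed -i 's/\.5177,-\.2612,\.0945/.5176,-.2626,.0945/' st.py
cat >> st.py <<'E'
print("tiltfix",(Ro.align_vectors([R.T@np.array([0,0,-1.])],[[0,0,1.]])[0].as_rotvec()/(np.pi/2)).round(4))
E
python3 st.py 2>/dev/null
```

```text
19.45 M [-0.9302  0.4206  0.0965] F [-2.3995 -4.9433 -0.9362] op 0.1378 j6 -76.22 tau6 0.213 yaw 38.53 [ 0.5176 -0.2624  0.0947]
[-0.0007 -0.0007  0.001 ]
tiltfix [-0.0008  0.0038  0.    ]
```

Request:
carry_out(
  targets=[
    [0,0,0,0,0.001,0.025],
    [0,0,0,0,0.002,0.05],
    [0,0,0,0,0.003,0.075],
    [0,0,0,0,0.003,0.1],
    [0,0,0,0,0.003,0.125],
    [0,0,0,0,0.003,0.15],
    [0,0,0,0,0.003,0.175],
  ],
)

```text
time_s: 20.32
position: [0.5174, -0.2627, 0.0946]
tcp_rot: [[-0.388, 0.922, -0.0], [0.922, 0.388, -0.002], [-0.002, -0.001, -1.0]]
force: [-1.0, -4.3, 0.7]
opening: 0.137
```

```bash
python3 st.py 2>/dev/null; python3 im.py t4
```

```text
20.325 M [-0.6816 -0.0257  0.3819] F [-0.972  -4.2794  0.7153] op 0.1366 j6 -60.62 tau6 0.166 yaw 22.82 [ 0.5174 -0.2627  0.0946]
[0.0001 0.0013 0.0007]
tiltfix [-0.0007  0.0011  0.    ]
```

View pics/t4.png

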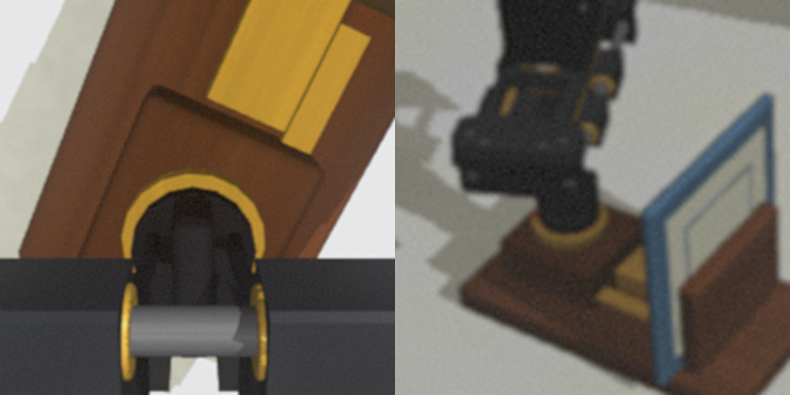

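Request:
carry_out(
  targets=[
    [0,0,0,0,0.001,0.012],
    [0,0,0,0,0.001,0.024],
    [0,0,0,0,0.001,0.036],
    [0,0,0,0,0.001,0.048],
  ],
)

```text
time_s: 20.92
position: [0.5173, -0.2628, 0.0947]
tcp_rot: [[-0.317, 0.948, -0.001], [0.948, 0.317, -0.001], [-0.0, -0.001, -1.0]]
force: [-1.1, -3.7, 0.6]
opening: 0.136
```

```bash
python3 st.py 2>/dev/null
```

```text
20.925 M [-0.7726  0.0148  0.4121] F [-1.1048 -3.7323  0.6353] op 0.1356 j6 -56.35 tau6 0.233 yaw 18.48 [ 0.5173 -0.2628  0.0947]
[0.0005 0.0018 0.0009]
tiltfix [-0.0007  0.0003  0.    ]
```

Request:
carry_out(
  targets=[
    [0,0,0,0,0,0.012],
    [0,0,0,0,0,0.024],
    [0,0,0,0,0,0.036],
    [0,0,0,0,0,0.048],
  ],
)

```text
time_s: 21.42
position: [0.5172, -0.2628, 0.0947]
tcp_rot: [[-0.244, 0.97, -0.001], [0.97, 0.244, -0.001], [-0.0, -0.001, -1.0]]
force: [-2.3, -2.2, -0.2]
opening: 0.136
```

```bash
python3 st.py 2>/dev/null
```

```text
21.425 M [-0.5778  0.5417  0.321 ] F [-2.2701 -2.2073 -0.151 ] op 0.136 j6 -51.96 tau6 0.196 yaw 14.1 [ 0.5172 -0.2628  0.0947]
[0.0006 0.0021 0.0008]
tiltfix [-0.0008  0.0003  0.    ]
```

Request:
carry_out(
  targets=[
    [0,0,0,0,0,0.012],
    [0,0,0,0,0,0.024],
    [0,0,0,0,0,0.036],
    [0,0,0,0,0,0.048],
  ],
)

```text
time_s: 21.92
position: [0.5171, -0.2628, 0.0947]
tcp_rot: [[-0.169, 0.986, -0.001], [0.986, 0.169, -0.001], [-0.0, -0.001, -1.0]]
force: [-1.7, -3.6, 0.9]
opening: 0.136
```

```bash
python3 st.py 2>/dev/null; python3 im.py t5
```

```text
21.925 M [-0.8541  0.213   0.2291] F [-1.6714 -3.6402  0.9378] op 0.1362 j6 -47.56 tau6 0.166 yaw 9.7 [ 0.5171 -0.2628  0.0947]
[0.0007 0.0028 0.0008]
tiltfix [-0.0009  0.0003  0.    ]
```

View pics/t5.png

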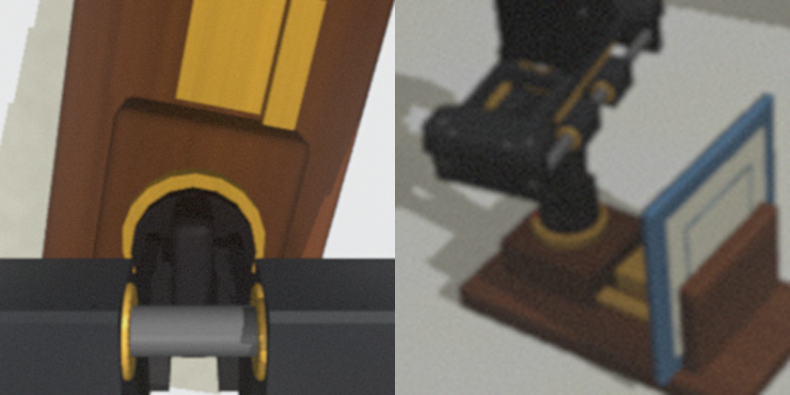

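Request:
carry_out(
  targets=[
    [0,0,0,0,0,0.012],
    [0,0,0,0,0,0.024],
    [0,0,0,0,0,0.036],
    [0,0,0,0,0,0.048],
  ],
)

```text
time_s: 22.52
position: [0.517, -0.2629, 0.0947]
tcp_rot: [[-0.093, 0.996, -0.002], [0.996, 0.093, -0.001], [-0.001, -0.002, -1.0]]
force: [-3.1, -3.2, -0.0]
opening: 0.134
```

```bash
python3 st.py 2>/dev/null
```

```text
22.525 M [-0.6542  0.7207  0.182 ] F [-3.1023 -3.2394 -0.011 ] op 0.1342 j6 -43.21 tau6 0.129 yaw 5.35 [ 0.517  -0.2629  0.0947]
[0.001  0.0031 0.0009]
tiltfix [-0.001   0.0004  0.    ]
```

Request:
carry_out(
  targets=[
    [0,0,0,0,0,0.012],
    [0,0,0,0,0,0.024],
    [0,0,0,0,0,0.036],
    [0,0,0,0,0,0.048],
  ],
)

```text
time_s: 23.02
position: [0.5169, -0.2629, 0.0947]
tcp_rot: [[-0.017, 1.0, -0.002], [1.0, 0.017, -0.001], [-0.001, -0.002, -1.0]]
force: [-2.4, -3.9, 1.6]
opening: 0.136
```

```bash
python3 st.py 2>/dev/null
```

```text
23.025 M [-0.9124  0.388   0.2262] F [-2.3892 -3.8904  1.6058] op 0.1363 j6 -38.81 tau6 0.1 yaw 0.95 [ 0.5169 -0.2629  0.0947]
[0.0015 0.0034 0.0009]
tiltfix [-0.0011  0.0005  0.    ]
```

Request:
carry_out(
  targets=[
    [0,0,0,0,0,0.012],
    [0,0,0,0,0,0.024],
    [0,0,0,0,0,0.036],
    [0,0,0,0,0,0.048],
  ],
)

```text
time_s: 23.52
position: [0.5168, -0.2629, 0.0947]
tcp_rot: [[0.06, 0.998, -0.002], [0.998, -0.06, -0.001], [-0.001, -0.002, -1.0]]
force: [-5.4, -2.5, 1.3]
opening: 0.138
```

```bash
python3 st.py 2>/dev/null
```

```text
23.525 M [-0.6816  0.7977  0.1048] F [-5.4297 -2.5109  1.3319] op 0.1384 j6 -34.41 tau6 0.061 yaw -3.44 [ 0.5168 -0.2629  0.0947]
[0.0015 0.004  0.0009]
tiltfix [-0.0012  0.0005  0.    ]
```

Request:
carry_out(
  targets=[
    [0,0,0,0,0,0.012],
    [0,0,0,0,0,0.024],
    [0,0,0,0,0,0.036],
    [0,0,0,0,0,0.048],
  ],
)

```text
time_s: 24.02
position: [0.5167, -0.2628, 0.0947]
tcp_rot: [[0.136, 0.991, -0.002], [0.991, -0.136, -0.001], [-0.001, -0.002, -1.0]]
force: [-4.7, -4.3, 1.1]
opening: 0.131
```

```bash
python3 st.py 2>/dev/null
```

```text
24.025 M [-0.7926  0.6776  0.0964] F [-4.7178 -4.3133  1.1318] op 0.1315 j6 -30.02 tau6 0.025 yaw -7.84 [ 0.5167 -0.2628  0.0947]
[0.0018 0.0044 0.0009]
tiltfix [-0.0013  0.0005  0.    ]
```

Request:
carry_out(
  targets=[
    [0,0,0,0,0,0.012],
    [0,0,0,0,0,0.024],
    [0,0,0,0,0,0.036],
    [0,0,0,0,0,0.048],
  ],
)

```text
time_s: 24.52
position: [0.5166, -0.2629, 0.0947]
tcp_rot: [[0.212, 0.977, -0.002], [0.977, -0.212, -0.0], [-0.001, -0.002, -1.0]]
force: [-4.1, -3.1, 0.9]
opening: 0.136
```

```bash
python3 st.py 2>/dev/null
```

```text
24.525 M [-0.6693  0.8575  0.0778] F [-4.0858 -3.0934  0.8646] op 0.136 j6 -25.61 tau6 -0.006 yaw -12.24 [ 0.5166 -0.2629  0.0947]
[0.0025 0.0047 0.0008]
tiltfix [-0.0014  0.0006  0.    ]
```

Request:
carry_out(
  targets=[
    [0,0,0,0,0,0.012],
    [0,0,0,0,0,0.024],
    [0,0,0,0,0,0.036],
  ],
)

```text
time_s: 24.9
position: [0.5165, -0.2629, 0.0947]
tcp_rot: [[0.268, 0.963, -0.003], [0.963, -0.268, -0.0], [-0.001, -0.002, -1.0]]
force: [-3.9, -3.5, -0.1]
opening: 0.134
```

```bash
python3 st.py 2>/dev/null
```

```text
24.9 M [-0.7103  0.6468  0.2384] F [-3.8648 -3.473  -0.093 ] op 0.1335 j6 -22.3 tau6 0.056 yaw -15.55 [ 0.5165 -0.2629  0.0947]
[0.0027 0.0048 0.0008]
tiltfix [-0.0015  0.0007  0.    ]
```

Request:
carry_out(
  targets=[
    [0,0,0,0,0,0.01],
    [0,0,0,0,0,0.02],
  ],
)

```text
time_s: 25.15
position: [0.5165, -0.2628, 0.0946]
tcp_rot: [[0.299, 0.954, -0.003], [0.954, -0.299, -0.0], [-0.001, -0.002, -1.0]]
force: [-3.3, -3.7, 0.4]
opening: 0.138
```

```bash
python3 st.py 2>/dev/null
```

```text
25.15 M [-0.6543  0.7704  0.255 ] F [-3.2838 -3.7124  0.4379] op 0.1378 j6 -20.45 tau6 0.139 yaw -17.4 [ 0.5165 -0.2628  0.0946]
[0.0027 0.005  0.0006]
tiltfix [-0.0016  0.0007  0.    ]
```

Request:
carry_out(
  targets=[
    [0,0,0,0,0,0],
    [0,0,0,0,0,0],
    [0,0,0,0,0,0],
    [0,0,0,0,0,0],
  ],
  jaw=0,
)

```text
time_s: 25.65
position: [0.5167, -0.2625, 0.0946]
tcp_rot: [[0.299, 0.954, -0.002], [0.954, -0.299, -0.0], [-0.001, -0.002, -1.0]]
force: [-0.4, -0.1, -0.2]
opening: 0.469
```

```bash
python3 st.py 2>/dev/null
```

```text
25.65 M [-0.1052  0.114   0.0314] F [-0.4411 -0.1498 -0.1904] op 0.4687 j6 -20.44 tau6 0.0 yaw -17.41 [ 0.5167 -0.2625  0.0946]
[0.0011 0.0043 0.0006]
tiltfix [-0.0014  0.0005  0.    ]
```

Request:
carry_out(
  targets=[
    [0,0,-0.05,0,0,0],
    [0,0,-0.15,0,0,0],
    [0,0,-0.3,0,0,0],
    [0,0,-0.5,0,0,0],
    [0,0,-0.7,0,0,0],
    [0.06,0,-0.83,0,0,0],
    [0.13,0,-0.83,0,0,0],
    [0.13,0,-0.83,0,0,0],
  ],
)

```text
time_s: 26.65
position: [0.5244, -0.2362, 0.2599]
tcp_rot: [[0.298, 0.955, -0.004], [0.955, -0.298, 0.001], [-0.0, -0.004, -1.0]]
force: [-0.4, 0.1, -0.3]
opening: 0.496
```

Run:
```python
from h import *
s=bot.read_state();np.save("s12.npy",s,allow_pickle=True);print(s["position"],s["time_s"])
for n in ("wrist","top","scene"):cv2.imwrite(f"pics/{n}12.png",bot.capture(n))
crop("pics/wrist12.png","pics/c12.png",200,100,450,300,3)
```

```text
[ 0.5244 -0.2362  0.2599] 26.65
```

View pics/c12.png

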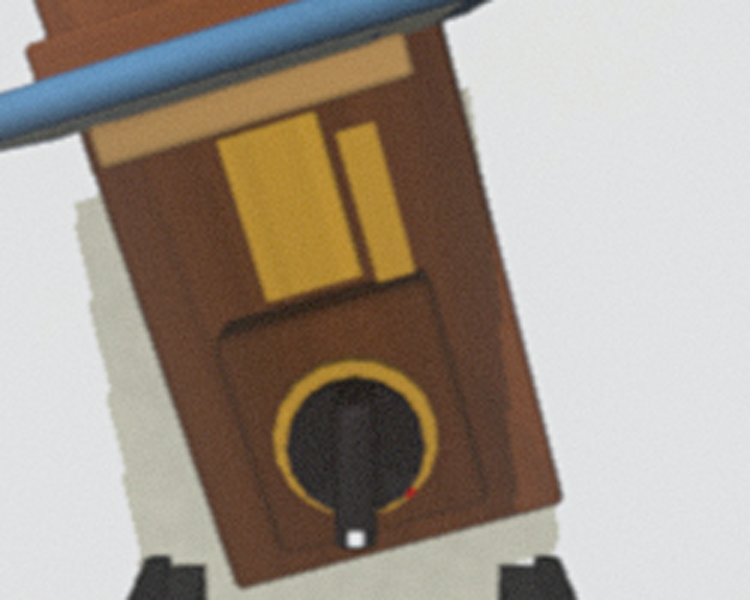

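View pics/scene12.png

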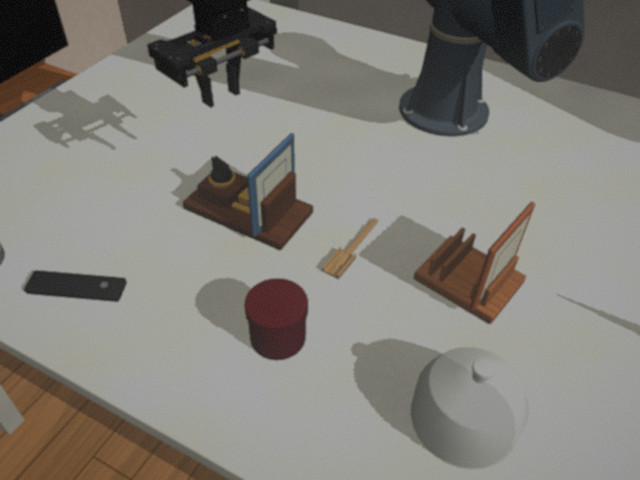

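Run:
```python
from h import *
def redc(f,box):
    im=cv2.imread(f).astype(int);x0,y0,x1,y1=box
    b,g,r=[im[y0:y1,x0:x1,i] for i in range(3)]
    w=np.clip(r-1.8*np.maximum(g,b)-20,0,None);w=w*(w>0.3*w.max());ys,xs=np.mgrid[y0:y1,x0:x1]
    return (xs*w).sum()/w.sum(),(ys*w).sum()/w.sum(),w.max()
s4=np.load("s4.npy",allow_pickle=True).item();s12=np.load("s12.npy",allow_pickle=True).item()
im=cv2.imread("pics/wrist12.png");hh=cv2.cvtColor(im,cv2.COLOR_BGR2HSV)
m=cv2.inRange(hh,(15,120,80),(32,255,255));m[:219]=0;m[275:]=0;m[:,:285]=0;m[:,350:]=0
c=max(cv2.findContours(m,cv2.RETR_EXTERNAL,cv2.CHAIN_APPROX_NONE)[0],key=len)[:,0];c=c[c[:,1]<262]
e=cv2.fitEllipse(c.astype(np.float32));print(e);z=.056
C=onz("wrist",e[0],z,s12);print("centre",C)
ang=lambda P,C:np.degrees(np.arctan2(P[1]-C[1],P[0]-C[0])).round(1)
for nm,n,f,box,s in [("end","wrist","pics/wrist12.png",(320,255,350,275),s12),("start4","wrist","pics/wrist4.png" if 0 else "pics/w4.png",(50,250,75,265),s4),("top0","top","pics/top0.png",(455,275,475,290),None)]:
    p=redc(f,box);P=onz(n,p[:2],z,s);print(nm,p,P,ang(P,np.array([.5176,-.2612])),ang(P,C),np.linalg.norm(P-C))
W=onz("wrist",(200+355/3-.33,100+539/3-.33),.099,s12);print("white",W,ang(W,np.array([.5176,-.2612])))
B=onz("wrist",(200+354/3-.33,100+405/3-.33),.099,s12);print("bar",ang(W,B),np.linalg.norm(W-B),(W+B)/2)
```

```text
((318.0756530761719, 245.78317260742188), (50.653045654296875, 51.92417907714844), 91.54497528076172)
centre [ 0.5166 -0.2615  0.056 ]
end (np.float64(336.3833718244804), np.float64(263.7397998460354), np.float64(64.8)) [ 0.5277 -0.2833  0.056 ] -65.4 -63.0 0.02450831652797948
start4 (np.float64(62.28706624605679), np.float64(257.6616719242902), np.float64(66.39999999999999)) [ 0.5408 -0.2657  0.056 ] -11.0 -10.0 0.024513192423504384
top0 (np.float64(464.0), np.float64(283.0), np.float64(56.400000000000006)) [ 0.5417 -0.2631  0.056 ] -4.5 -3.8 0.025186599206957795
white [ 0.5119 -0.2767  0.099 ] -110.3
bar -106.9 0.038391996453862924 [ 0.5174 -0.2583  0.099 ]
```

Run:
```python
from h import *
a=cv2.imread("pics/scene12.png")[120:250,175:325];b=cv2.imread("pics/top12.png")[230:350,360:520]
cv2.imwrite("pics/f1.png",np.hstack([cv2.resize(a,(400,347),interpolation=2),cv2.resize(b,(400,347),interpolation=2)]))
# plate top edge mid-line vs base from wrist view
s=np.load("s12.npy",allow_pickle=True).item()
f=lambda x,y,z:print(onz("wrist",(200+x/3-.33,100+y/3-.33),z,s))
f(92,125,.071);f(412,40,.071);f(100,165,.071);f(412,75,.071)
```

```text
[ 0.4761 -0.1505  0.071 ]
[ 0.5656 -0.1554  0.071 ]
[ 0.4743 -0.1611  0.071 ]
[ 0.563 -0.164  0.071]
```

View pics/f1.png

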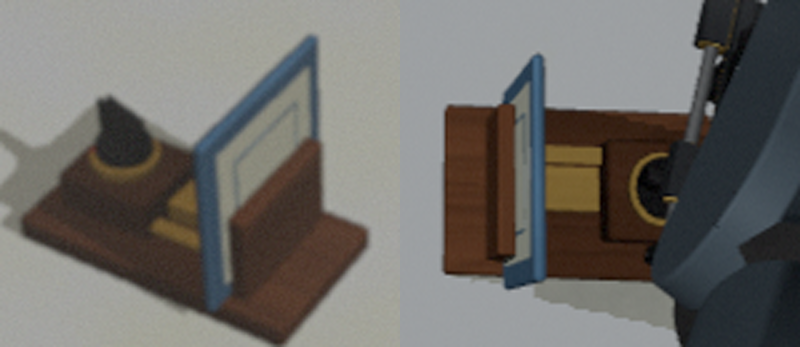

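Run:
```python
from h import *
im=cv2.imread("pics/top12.png");hh=cv2.cvtColor(im,cv2.COLOR_BGR2HSV)
m=cv2.inRange(hh,(95,90,50),(125,255,255))
for r in (255,270,285,300,315,325):
    q=np.nonzero(m[r,395:425])[0]+395
    print(r,q.min(),q.max(),onz("top",(q.max()-2.2,r),.16))
s=np.load("s12.npy",allow_pickle=True).item()
im=cv2.imread("pics/wrist12.png");hh=cv2.cvtColor(im,cv2.COLOR_BGR2HSV);m=cv2.inRange(hh,(95,90,50),(125,255,255))
for c in (150,200,250,300,330):
    q=np.nonzero(m[80:200,c])[0]+80;print(c,q.min(),q.max(),onz("wrist",(c,q.min()),.16,s),onz("wrist",(c,q.max()),.16,s))
```

```text
255 409 416 [ 0.5769 -0.1453  0.16  ]
270 413 417 [ 0.5499 -0.1463  0.16  ]
285 413 416 [ 0.5231 -0.1438  0.16  ]
300 413 416 [ 0.4967 -0.1431  0.16  ]
315 413 417 [ 0.4706 -0.1441  0.16  ]
325 402 417 [ 0.4534 -0.1436  0.16  ]Traceback (most recent call last):
  File "<stdin>", line 10, in <module>
    return umr_minimum(a, axis, None, out, keepdims, initial, where)
ValueError: zero-size array to reduction operation minimum which has no identity
```

Run:
```python
from h import *
print(bot.read_state()["force"]);print(bot.hand_in())
```

```text
[ 0.3441 -1.046   0.4149]
the job is handed in; nothing more can be done
None
```

The blue plate is standing upright on the stand, clamped between the jaw and the back rest. I stopped turning the knob at what I read as the first click, let go, backed off and handed the job in at about 27 s of the 72 s limit.

- **Placing:** The plate touched down with about 4 N of force on the gripper and was released standing. The last top view puts the middle of its top edge at y ≈ -0.144 m. An upright plate touching the rest would be at about -0.145 m, so the two agree within the camera error of about 2 mm.
- **Click, by torque:** While turning clockwise, the torque reading rose to about 0.41 N m. It then sank to 0.08 and rose again to 0.24–0.26, where I stopped, about 2–5° past the click. It did not return to the full 0.37 N m in the short last steps, so the torque alone was not conclusive.
- **Click, by the marks:** After letting go, the wrist camera showed the collar had turned about 57° and the knob about 106°. That is a slip of about 49°, uncertain by about 4°, against the 43° needed for one click. The starting position of the red mark read -4.5° in one view and -11° in the other.
- **Everything else:** In the last scene picture the terracotta plate, tin, dome and scoop look undisturbed; I checked this by eye only. The gripper was well above everything and touching nothing.

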